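# Draw the slide tote forward on the rack with the drag hook

## Task

Take the orange-handled drag hook off its stand, hook its blade over the front wall of the blue tote at the back of the rack, and draw the tote forward until its front is level with the front edge of the shelf board, to within a centimetre, and square to it. Then lift the hook out and lay it back in both forks of its stand, pointing the same way as before. Only the hook may touch the blue tote, which must not be tipped up; leave the grey tote, the bottle and the pot where they are.

Things in the scene. Friction and masses are not known exactly. Their poses are not given: they have to be found in the camera images.
- hook: Drag hook, 0.2 kg, rigid. Origin: middle of the underside of its orange handle; x towards the blade, z up. Handle 110 mm long (x -55 to 55), 22 wide, 26 high (z 0 to 26). Steel shaft 10 x 10 mm, z 8 to 18, out to a flat blade: x 150 to 156, y -20 to 20, z -25 to 18. Lies level in the stand's forks, blade down. Balances at x 16.
- hook_tip (a point): Middle of the lower edge of the hook's blade, at x 153, y 0, z -25 mm in the hook's frame.
- hook_stand: Fixed grey stand. Base plate 120 x 80 x 8 mm; origin: centre of its underside, x along the resting hook towards its blade. Two forks at x -42 and 42, each 12 mm thick (72 mm clear between them for fingers): seats 50 mm above the bench, cheeks to 66 mm, 34 mm apart (y -17 to 17). The hook's rest: its origin at x 0, y 0, z 50, same axes.
- rack: Fixed rack, two lanes. Origin: centre of the underside of its white board, 220 mm deep (x -110 to 110), 330 wide, 15 thick; x from open front to back. Lane centres y 80.5 and -80.5, 153 mm wide, parted by rails 15 high; back stop at x 102. Wire roof 181 to 189 mm above the bench from x -54 to the back, full width, posts at y -161 and 161; the front 56 mm is unroofed.
- rack_front_edge (a point): Middle of the top front edge of the rack's board, 15 mm above the bench; axes as the rack's (x towards the back).
- blue_tote: Blue open-topped tote, 100 mm deep (x), 130 wide, 70 high, walls and floor 5 mm, 0.3 to 0.55 kg, loose on the board in either lane, its front 60 to 90 mm behind the board's front edge. Origin: centre of its underside; x to the back; front wall x -50 to -45, top edge 85 mm above the bench. Fixed white and yellow cases fill x 2 to 42; the 47 mm before them are free for the blade.
- blue_tote_front (a point): Middle of the blue tote's front face at its underside (x -50 mm in the tote's frame).
- grey_tote: Bystander: grey tote of the same size in the other lane, with black and wooden cases. Leave it alone. Origin: centre of its underside.
- water_bottle: Bystander: clear bottle with blue cap, 64 mm across, 190 mm high, on the bench to the left. Origin: centre of its underside.
- white_pot: Bystander: white open pot, 80 mm across, 70 mm high, on the bench to the left. Origin: centre of its underside.
Things that resemble listed ones, but are neither listed nor needed, are in the scene too. Of the things like the blue_tote, leave any that is green; of the rest the smaller one is meant.

How it is judged:
By the outcome, as a careful person would: the job done as asked, in the order asked, and still so for the second after the job is handed in, with the robot touching nothing.
It also fails if it takes over 62 s, if anything falls off the work surface, if the arm or the gripper's body presses on something with over 40 N, if the wrist force passes 120 N, or if a joint passes its speed limit or range.

## Robot

A 6-joint arm with a two-finger parallel gripper is mounted at the origin on the work surface. World frame = base frame: x ahead of the robot, y to its left, z up, the work surface at z = 0. Lengths are in m, angles in rad, forces in N, time in s.
With the tool pointing down it reaches from about 0.375 to 0.9 m from the base axis. Payload 3.1 kg.
Tool frame: the origin (TCP) lies at the very end of the fingers, on their centre line; the grasp point (between the pads) lies 19 mm behind it; z points along the fingers, x is the direction in which the jaws open and shut, and the axes are right-handed (so a half turn about z gives the same grasp; the last joint's range is limited). The gripper opens to 87 mm and grips with 3 to 60 N. Pads are 19 mm wide; open, the fingers measure 117 mm over their backs; the gripper's body (75 mm by 190 mm) begins 51 mm behind the grasp point.
Start: joints at [-1.319, 0.527, 1.433, -0, 1.181, -0.178], TCP at [0.261, -0.568, 0.223] pointing down, gripper open.
Joint ranges: [-3.08, 3.08], [-0.75, 2.2], [0.22, 2.44], [-1.43, 4.57], [0, 2.65], [-2.85, 2.85]. Speed limits (rad/s): [2.79, 2.79, 3.14, 3.14, 3.14, 3.14].

## Interface

Orientations are given as a unit quaternion [x, y, z, w].
In Python, from rig import robot gives the robot as it stands. The module is installed in compiled form; this text tells all that it offers.
- The arm moves only by the shell command python3 -m creep 'ROWS' [OPENING] [FORCE]. ROWS is a JSON object of lists of equal length, an entry for each row: "dp": the shift along the tool's x, y, z in cm, a list of three; "turn": the turn, a rotation vector about the tool's x, y, z in degrees, a list of three. In form: {"dp": [[x, y, z], ...], "turn": [[wx, wy, wz], ...]}. A call has 1 to 20 rows; each row shifts and turns the commanded pose from where the row before left it, along the tool's axes as they then stand; what a row does not reach is not made up. A row lasts 1/10 s, in which the tool goes at most 50 mm and 8.59 degrees, less where a joint would pass 70% of its speed; a pose out of reach is approached as far as the arm can. A call is refused whole if a number of a shift passes 5 or a number of a turn 8.59, either way. A call with a gripper value outside its range is refused whole. OPENING is the gripper command: -1 is fully open, 1 is shut, values between are in proportion, set as the call begins (- or left out, the last holds). The fingers move at their own pace and stop on an object; FORCE is the grip in N (left out, the last holds). Time passes only in rows, so rows that do not move let the fingers close. It gives the time, the measured TCP pose, the force and the opening at its end, in the units of the state.
- robot.get_obs(): the state, without advancing time (a new reading comes with each control period).
- robot.camera(name): name is "side" or "top"; returns the picture (420x560x3 uint8, red, green, blue); there is no depth.
- robot.calibration(name): a dict with "fx", "fy", "cx", "cy" (pixels), "rvec" (rotation vector, rad) and "tvec" (3), from world to camera coordinates, as OpenCV has them. Camera axes: x right, y down, z forward; pixel columns grow to the right and rows downward; lengths in m; the calibration is good to about 2 mm. A picture is of the moment at which its call begins. calibration takes no time and is no camera call.
- robot.hand_in(): hands the job in, once; it reports no verdict.
Trained networks look in the newest picture that a camera, given by its name, has taken for a name from the list of things; names that differ only in an ending like _2 or _b are one class to them, and where a whole thing is asked for, a point or a joint stands for the part that bears it (a point fixed in the world has none). Each returns a list of dicts, best first, with "confidence" (0 to 1); they miss things now and then, are a little off and sometimes report something else, mostly with a low value. They report only what shows in the picture. A call takes as long as a camera call. They do not tell look-alikes from the thing itself.
- robot.masks_of(name, camera): "pixels" (420x560 bool, what is visible of it).
- robot.tip_of(name, camera): "point" ([x, y, z] in m, in the coordinates of the camera as it stood for that picture, good to about 4 mm: a listed point, or the origin of a listed thing).
The state is a dict: "time": time; "q": joint angles; "joint_velocities": joint speeds; "joint_torque": joint torques, N m; "position": TCP position; "tool_rot": TCP orientation; "ft_force": force on the tool from outside, world axes, zero at the start; "moment": the same for the moment, N m; "grip_width": finger opening in m.
Only numpy, scipy, OpenCV 4.12 (cv2) and the standard library are available. Lean on these libraries where they do the work, as an engineer would, in place of code of your own. Each camera call takes 0.05 s, during which the arm holds its last target.

## Working session

There is one attempt and no reset: what is moved stays moved. The work goes in short steps, Python scripts to look and compute and a shell command to move; the robot and the scene stay as the last step left them, time stands still between calls to the robot, and variables do not carry over. Pictures are saved under pics/ and viewed, and the job is handed in when it is done.

```bash
ls; mkdir -p pics; python3 - <<'E'
from rig import robot
import cv2
o=robot.get_obs(); print({k:(v if not hasattr(v,'tolist') else v.tolist()) for k,v in o.items()})
for c in ['side','top']:
    im=robot.camera(c); cv2.imwrite(f'pics/{c}0.png',im[:,:,::-1])
    print(c,robot.calibration(c))
    for n in ['hook','hook_tip','hook_stand','rack_front_edge','rack','blue_tote','blue_tote_front','grey_tote','water_bottle','white_pot']:
        try:
            r=robot.tip_of(n,c)
        except Exception as e: print(n,e); continue
        K=robot.calibration(c);R=cv2.Rodrigues(__import__('numpy').array(K['rvec']))[0]
        for d in r:
            p=R.T@(__import__('numpy').array(d['point'])-K['tvec']); print(n,round(d['confidence'],2),p.round(4))
E
```

```text
pics
{'time': 0.0, 'q': [-1.3184831283097405, 0.5284557741161993, 1.4339063226769782, -7.946508779238813e-05, 1.1813617093005995, -0.1785080025144149], 'joint_velocities': [0.0003894441214908171, 0.0009352404687977009, -0.0007640018435098655, -0.0017153110915295229, 0.00035808597895370636, -0.0019047231804322769], 'joint_torque': [0.00024520725673937704, -44.00441765785217, -17.659254670143127, 0.06328482180833817, 0.058204400120303035, -0.0001727913922877633], 'position': [0.2608272306579602, -0.5671713465350022, 0.2215767241651947], 'tool_rot': [0.8419153692807347, -0.5396085378926414, -0.0008057658894028937, -0.0006982432107594235], 'ft_force': [1.0559490239073124, 0.44041210120618746, -0.698498229384542], 'moment': [-0.02334071125338423, 0.037474974270439186, 0.06416317568287029], 'grip_width': 0.0869180885376486}
side {'fx': 407.03147419254844, 'fy': 407.03147419254844, 'cx': 282.47764577789627, 'cy': 211.8850790243539, 'rvec': array([ 0.09510802, -2.77277887,  1.4033994 ]), 'tvec': array([0.58035416, 0.0677992 , 1.07579174])}
hook 0.88 [ 0.4146 -0.3485  0.047 ]
hook_tip 0.9 [ 0
[... 662 characters left out ...]
32212185, 'cy': 217.0070999824551, 'rvec': array([ 2.14812159, -2.12463723,  0.17360806]), 'tvec': array([-0.01165119,  0.60199158,  1.0837414 ])}
hook 0.61 [ 0.4137 -0.3518  0.0522]
hook_tip 0.79 [ 0.5623 -0.3664  0.0266]
hook_stand 0.72 [ 0.4125 -0.35   -0.002 ]
rack_front_edge 0.58 [ 0.54   -0.0055  0.0147]
rack 0.82 [ 0.6552 -0.0088  0.    ]
blue_tote 0.83 [ 7.944e-01  2.814e-01 -2.000e-04]
blue_tote 0.65 [0.6739 0.068  0.0163]
blue_tote_front 0.8 [ 0.7443 -0.3058  0.0011]
blue_tote_front 0.78 [0.6235 0.0721 0.0174]
blue_tote_front 0.76 [0.7878 0.3334 0.0021]
grey_tote 0.8 [ 0.674  -0.0898  0.0172]
water_bottle 0.77 [ 0.6518  0.3881 -0.0016]
white_pot 0.87 [4.475e-01 3.273e-01 4.000e-04]
```

View pics/side0.png

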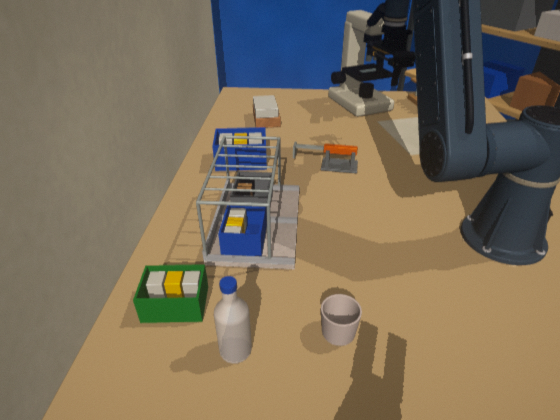

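View pics/top0.png

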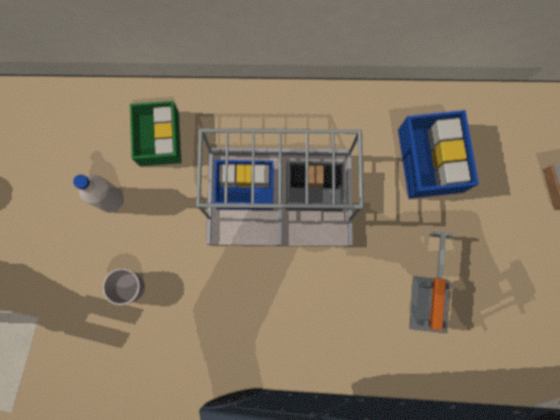

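Three tote-like things in the top picture: blue in the rack (243,182), a larger blue one on the bench (437,155), and green (155,133). The rack one fits, being blue, the smaller of the two and in a lane of the rack. I'll confirm it in an enlarged crop.

```bash
python3 - <<'E'
import cv2
t=cv2.imread('pics/top0.png')
cv2.imwrite('pics/crop_rack.png',cv2.resize(t[120:255,190:370],None,fx=4.4,fy=4.4,interpolation=cv2.INTER_CUBIC))
cv2.imwrite('pics/crop_hook.png',cv2.resize(t[225:340,395:475],None,fx=5,fy=5,interpolation=cv2.INTER_CUBIC))
E
```

```text
(no output)
```

View pics/crop_rack.png

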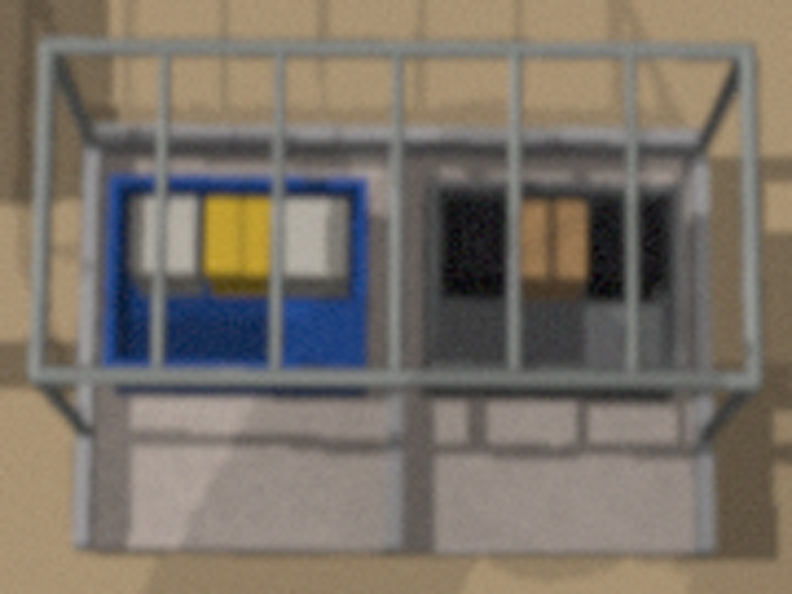

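View pics/crop_hook.png

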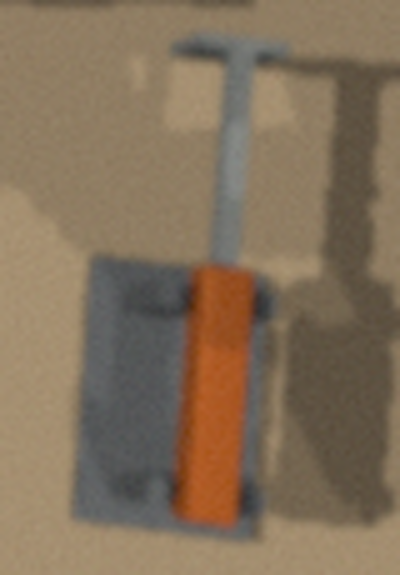

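The crop confirms it: the smaller blue tote with white and yellow cases, in the left lane of the rack. The hook's blade is at top-picture (441,234), and its handle runs from (440,279) to (436,329). Next I back-project these edges onto known heights.

```bash
cat > h.py <<'E'
import numpy as np, cv2
from rig import robot
def cal(c):
    K=robot.calibration(c);R=cv2.Rodrigues(np.array(K['rvec']))[0]
    return np.array([[K['fx'],0,K['cx']],[0,K['fy'],K['cy']],[0,0,1]]),R,np.array(K['tvec'])
def bp(c,uv,z):
    K,R,t=cal(c);C=-R.T@t;d=R.T@np.linalg.solve(K,[uv[0],uv[1],1]);return C+d*(z-C[2])/d[2]
def pj(c,P):
    K,R,t=cal(c);return cv2.projectPoints(np.array(P,float).reshape(-1,3),cv2.Rodrigues(R)[0],t,K,None)[0].reshape(-1,2)
def box(pose,yaw,pts):
    c,s=np.cos(yaw),np.sin(yaw);return np.array(pts)@np.array([[c,-s,0],[s,c,0],[0,0,1]]).T+pose
def pics(c,tag,crop=None,f=1):
    im=robot.camera(c);cv2.imwrite(f'pics/{tag}.png',im[:,:,::-1])
    if crop: 
        a,b,d,e=crop;cv2.imwrite(f'pics/{tag}c.png',cv2.resize(im[b:e,a:d,::-1],None,fx=f,fy=f,interpolation=cv2.INTER_CUBIC))
    return im
E
python3 - <<'E'
from h import *
print('cams',[(-cal(c)[1].T@cal(c)[2]).round(3) for c in('top','side')])
r=lambda x,y:(190+x/4.4-.4,120+y/4.4-.4); k=lambda x,y:(395+x/5-.4,225+y/5-.4)
for p in [(75,548),(395,550),(715,552)]: print('front',bp('top',r(*p),.015).round(4),bp('top',r(*p),.03).round(4))
for p in [(108,180),(366,180),(366,370),(103,366)]: print('rim',bp('top',r(*p),.085).round(4))
for p in [(112,392),(368,392)]: print('bot',bp('top',r(*p),.015).round(4))
for p in [(195,265),(254,270),(237,527),(176,520)]: print('handle',bp('top',k(*p),.076).round(4))
for p in [(172,45),(290,45)]: print('blade',bp('top',k(*p),.068).round(4))
for n in('top','side'):
    im=cv2.imread(f'pics/{n}0.png').astype(int);B,G,R=im[...,0],im[...,1],im[...,2]
    m=((R>110)&(B<60)&(R-G>70)).astype('uint8');_,l,s,_=cv2.connectedComponentsWithStats(m);i=1+s[1:,4].argmax()
    cs,_=cv2.findContours((l==i).astype('uint8'),0,2);print(n,s[i],cv2.minAreaRect(cs[0]))
    if n=='top': print([bp('top',q,.076).round(4) for q in cv2.boxPoints(cv2.minAreaRect(cs[0]))])
E
python3 - <<'E'
import cv2
t=cv2.imread('pics/side0.png')
cv2.imwrite('pics/scr.png',cv2.resize(t[130:270,190:310],None,fx=4.2,fy=4.2,interpolation=cv2.INTER_CUBIC))
cv2.imwrite('pics/sch.png',cv2.resize(t[130:180,280:370],None,fx=8,fy=8,interpolation=cv2.INTER_CUBIC))
E
```

```text
cams [array([ 0.419, -0.007,  1.167]), array([0.521, 0.865, 0.692])]
front [0.5429 0.1564 0.015 ] [0.5413 0.1543 0.03  ]
front [ 0.5437 -0.0102  0.015 ] [ 0.542  -0.0101  0.03  ]
front [ 0.5445 -0.1768  0.015 ] [ 0.5428 -0.1745  0.03  ]
rim [0.7212 0.1362 0.085 ]
rim [0.7227 0.0065 0.085 ]
rim [0.6255 0.0053 0.085 ]
rim [0.6261 0.1357 0.085 ]
bot [0.6256 0.1397 0.015 ]
bot [0.6271 0.0049 0.015 ]
handle [ 0.4695 -0.3418  0.076 ]
handle [ 0.4677 -0.367   0.076 ]
handle [ 0.3597 -0.3552  0.076 ]
handle [ 0.3623 -0.3296  0.076 ]
blade [ 0.5658 -0.3379  0.068 ]
blade [ 0.5663 -0.3897  0.068 ]
top [432 279  12  51 442] ((437.9634094238281, 303.95709228515625), (9.728918075561523, 49.601531982421875), 4.573921203613281)
[array([ 0.363 , -0.3324,  0.076 ]), array([ 0.4669, -0.3449,  0.076 ]), array([ 0.4655, -0.3656,  0.076 ]), array([ 0.3616, -0.3529,  0.076 ])]
side [324 144  33  11 262] ((340.0491943359375, 148.9590301513672), (32.68340301513672, 8.781967163085938), 5.19442892074585)
```

View pics/scr.png

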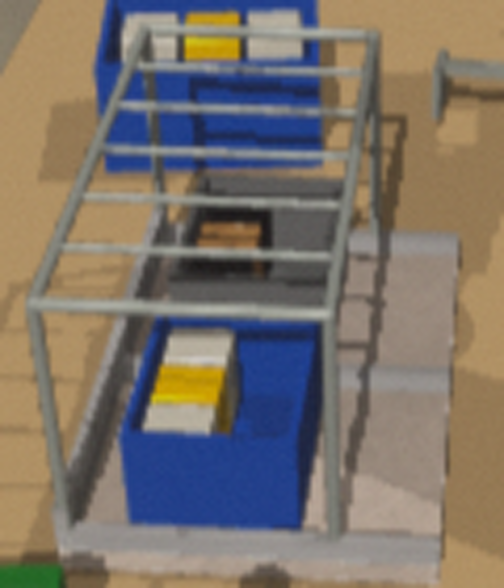

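View pics/sch.png

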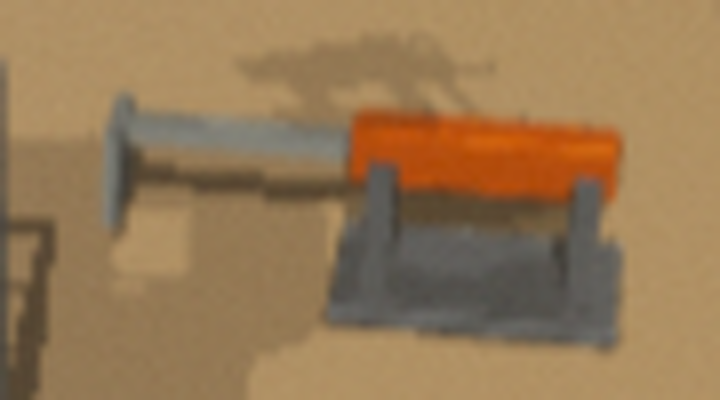

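```bash
cat >> h.py <<'E'
from scipy.spatial.transform import Rotation as Ro
def plan(target,toolx_deg,wrist_tilt=True):
    o=robot.get_obs();p=np.array(o['position']);R0=Ro.from_quat(o['tool_rot'])
    a=np.radians(toolx_deg);x=np.array([np.cos(a),np.sin(a),0]);z=np.array([0,0,-1.]);M=np.c_[x,np.cross(z,x),z]
    R1=Ro.from_matrix(M);print('t',round(o['time'],2),'p',p.round(4),'q',np.round(o['q'],2),'w',round(o['grip_width'],4),'F',np.round(o['ft_force'],1))
    xx=R0.as_matrix()[:,0];print('toolx deg',np.degrees(np.arctan2(xx[1],xx[0])).round(2),'tilt z',R0.as_matrix()[:,2].round(4))
    print('turn deg',np.degrees((R0.inv()*R1).as_rotvec()).round(2),'then shift cm',(100*M.T@(np.array(target)-p)).round(2))
E
python3 - <<'E'
from h import *
plan([.419,-.3495,.15],-96.8)
E
```

```text
t 1.1 p [ 0.261  -0.5679  0.2226] q [-1.32  0.53  1.43 -0.    1.18 -0.18] w 0.087 F [ 0.2  0.1 -0.1]
toolx deg -65.32 tilt z [-0. -0. -1.]
turn deg [ 0.   -0.   31.48] then shift cm [-23.55 -13.1    7.26]
```

```bash
python3 -m creep '{"dp":[[0,0,0],[0,0,0],[0,0,0],[0,0,0],[-2.4,-1.3,0],[-2.4,-1.3,0],[-2.4,-1.3,0],[-2.4,-1.3,0],[-2.4,-1.3,0.7],[-2.4,-1.3,0.7],[-2.4,-1.3,1.4],[-2.4,-1.3,1.4],[-2.2,-1.3,1.4],[-2.2,-1.4,1.4],[0,0,0],[0,0,0]],"turn":[[0,0,7.87],[0,0,7.87],[0,0,7.87],[0,0,7.87],[0,0,0],[0,0,0],[0,0,0],[0,0,0],[0,0,0],[0,0,0],[0,0,0],[0,0,0],[0,0,0],[0,0,0],[0,0,0],[0,0,0]]}' -1; python3 - <<'E'
from h import *
plan([.419,-.3495,.043],-96.8)
pics('top','t1',(380,200,480,350),4);pics('side','s1',(260,60,400,200),5)
E
```

```text
time: 2.7
position: [0.4193, -0.3489, 0.1525]
tool_rot: [-0.665, 0.747, 0.0, -0.0]
ft_force: [0.5, 0.5, -0.2]
grip_width: 0.0869
t 2.7 p [ 0.4193 -0.3489  0.1525] q [-0.9   0.52  1.7  -0.    0.92  0.79] w 0.0869 F [ 0.5  0.5 -0.2]
toolx deg -96.71 tilt z [-3.e-04 -2.e-04 -1.e+00]
turn deg [ 0.02 -0.02  0.09] then shift cm [ 0.06  0.02 10.95]
```

View pics/s1c.png

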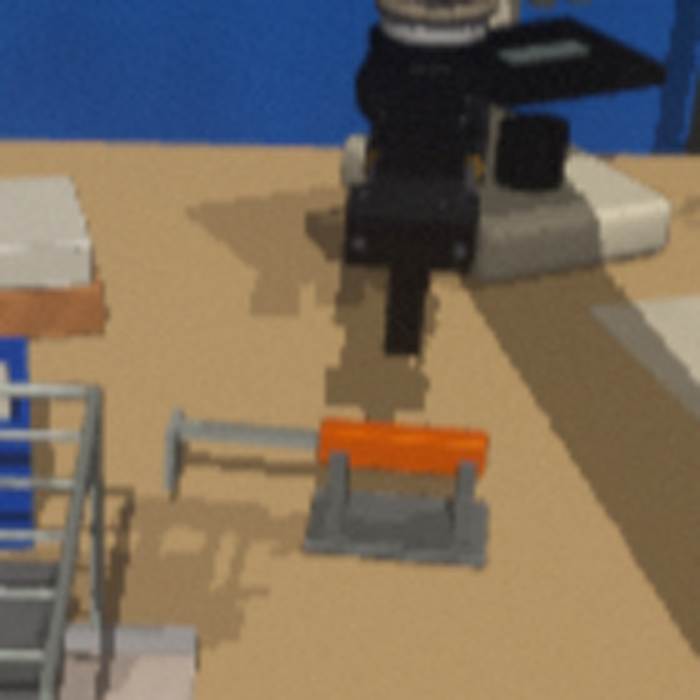

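View pics/t1.png

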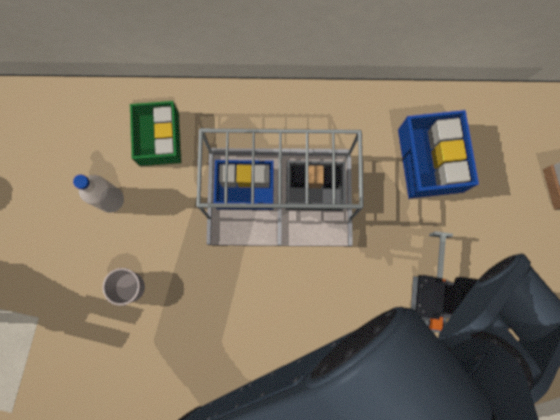

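The gripper (side picture, fingers at about (341,125)) is above the middle of the handle, with its narrow side along the hook. Now I descend and grip.

```bash
python3 -m creep '{"dp":[[0,0,2],[0,0,2],[0,0,2],[0,0,1.5],[0,0,1.5],[0,0,1],[0,0,0.9],[0,0,0],[0,0,0]],"turn":[[0,0,0],[0,0,0],[0,0,0],[0,0,0],[0,0,0],[0,0,0],[0,0,0],[0,0,0],[0,0,0]]}' -1
python3 -m creep '{"dp":[[0,0,0],[0,0,0],[0,0,0],[0,0,0],[0,0,0],[0,0,0],[0,0,0],[0,0,0],[0,0,0],[0,0,0]],"turn":[[0,0,0],[0,0,0],[0,0,0],[0,0,0],[0,0,0],[0,0,0],[0,0,0],[0,0,0],[0,0,0],[0,0,0]]}' 1 45; python3 - <<'E'
from h import *
plan([.419,-.3495,.043],-96.8)
E
```

```text
time: 3.7
position: [0.4191, -0.3495, 0.0438]
tool_rot: [-0.664, 0.748, -0.0, -0.0]
ft_force: [-0.2, 0.2, 0.4]
grip_width: 0.0872
time: 4.7
position: [0.4191, -0.3493, 0.0436]
tool_rot: [-0.664, 0.748, -0.0, -0.0]
ft_force: [1.1, -0.6, -1.4]
grip_width: 0.0215
t 4.7 p [ 0.4191 -0.3493  0.0436] q [-0.9   0.7   1.77 -0.    0.68  0.79] w 0.0215 F [ 1.1 -0.6 -1.4]
toolx deg -96.8 tilt z [ 2.e-04 -4.e-04 -1.e+00]
turn deg [-0.02 -0.02  0.  ] then shift cm [0.02 0.01 0.06]
```

```bash
python3 -m creep '{"dp":[[0,0,-0.5],[0,0,-1],[0,0,-1.5],[0,0,-2],[0,0,-2],[0,0,-1.5],[0,0,-1.5],[0,0,-0.6],[0,0,0],[0,0,0]],"turn":[[0,0,0],[0,0,0],[0,0,0],[0,0,0],[0,0,0],[0,0,0],[0,0,-3.6],[0,0,-3.5],[0,0,0],[0,0,0]]}'; python3 - <<'E'
from h import *
plan([.41,.071,.15],-89.7)
pics('side','s2',(260,60,400,200),5)
K=cal('side')
for n in ['hook','hook_tip']:
    for d in robot.tip_of(n,'side'): print(n,d['confidence'],(K[1].T@(np.array(d['point'])-K[2])).round(4))
E
```

```text
time: 5.7
position: [0.4188, -0.3487, 0.1498]
tool_rot: [0.709, -0.706, -0.0, 0.0]
ft_force: [0.1, 0.4, -1.8]
grip_width: 0.0217
t 5.7 p [ 0.4188 -0.3487  0.1498] q [-0.9   0.52  1.71 -0.    0.92  0.67] w 0.0217 F [ 0.1  0.4 -1.8]
toolx deg -89.77 tilt z [-0. -0. -1.]
turn deg [ 0.   -0.   -0.07] then shift cm [-4.198e+01  6.600e-01 -2.000e-02]
hook 0.67 [ 0.4137 -0.3476  0.1552]
hook_tip 0.61 [ 0.5675 -0.3478  0.1287]
```

View pics/s2c.png

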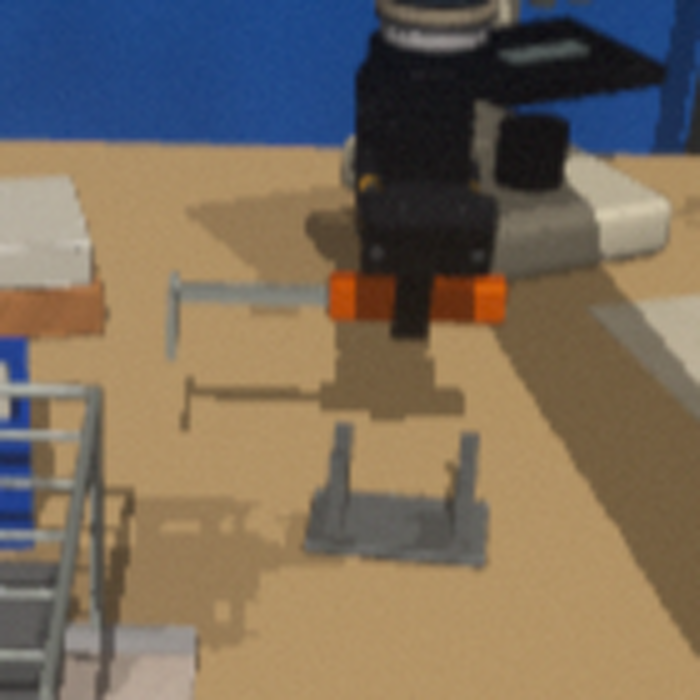

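```bash
python3 -m creep '{"dp":[[-1,0.6,0],[-2,0,0],[-3,0,0],[-3,0,0],[-3,0,0],[-3,0,0],[-3,0,0],[-3,0,0],[-3,0,0],[-3,0,0],[-3,0,0],[-3,0,0],[-3,0,0],[-3,0,0],[-2,0,0],[-1,0,0],[0,0,0],[0,0,0],[0,0,0]],"turn":[[0,0,0],[0,0,0],[0,0,0],[0,0,0],[0,0,0],[0,0,0],[0,0,0],[0,0,0],[0,0,0],[0,0,0],[0,0,0],[0,0,0],[0,0,0],[0,0,0],[0,0,0],[0,0,0],[0,0,0],[0,0,0],[0,0,0]]}'; python3 - <<'E'
from h import *
plan([.492,.071,.1136],-89.7)
pics('top','t3',(190,110,330,330),3);pics('side','s3',(180,60,380,270),3.5)
for c in('top','side'):
  K=cal(c)
  for n in ['hook','hook_tip','blue_tote_front','rack_front_edge']:
    for d in robot.tip_of(n,c): print(c,n,d['confidence'],(K[1].T@(np.array(d['point'])-K[2])).round(4))
E
```

```text
time: 7.75
position: [0.4109, 0.0701, 0.1495]
tool_rot: [0.709, -0.706, 0.0, 0.0]
ft_force: [-0.2, 0.2, -2.2]
grip_width: 0.021
t 7.75 p [0.4109 0.0701 0.1495] q [-0.1   0.38  2.01 -0.    0.75  1.47] w 0.021 F [-0.2  0.2 -2.2]
toolx deg -89.77 tilt z [ 0.e+00 -2.e-04 -1.e+00]
turn deg [-0.   -0.01 -0.07] then shift cm [-0.05 -8.11  3.59]
top hook_tip 0.57 [0.5593 0.0687 0.1344]
top blue_tote_front 0.89 [0.6268 0.0722 0.0154]
top blue_tote_front 0.89 [0.7893 0.3325 0.0021]
top blue_tote_front 0.62 [ 0.7459 -0.3016 -0.0014]
top rack_front_edge 0.84 [ 0.541  -0.0036  0.0183]
top rack_front_edge 0.64 [ 0.4154 -0.3512 -0.0005]
side hook 0.62 [0.407  0.071  0.1562]
side hook_tip 0.92 [0.5579 0.0752 0.1298]
side blue_tote_front 0.77 [ 0.7963  0.3324 -0.001 ]
side blue_tote_front 0.69 [ 7.414e-01 -3.020e-01 -1.000e-04]
side blue_tote_front 0.65 [0.6275 0.0694 0.0174]
side rack_front_edge 0.59 [ 0.5433 -0.0067  0.0156]
```

View pics/t3c.png

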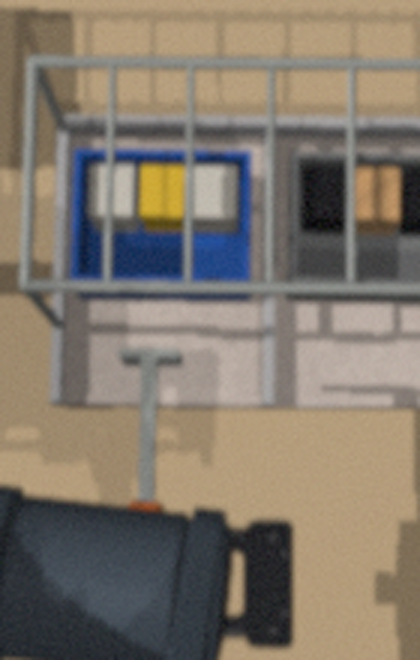

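View pics/s3c.png

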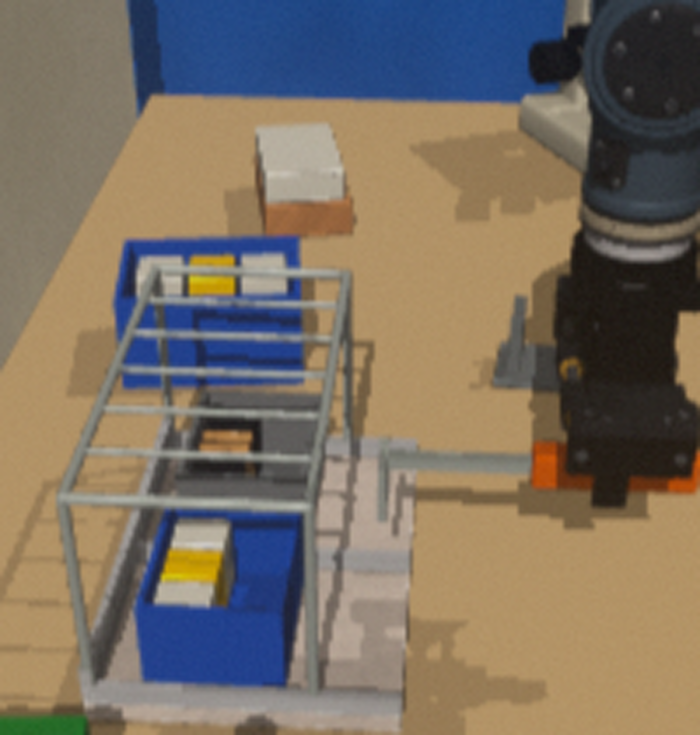

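The top view shows the blade (about (240,229)) in the tote's lane. The side view shows it level. I'll lower it a little, go in over the front wall, then go down.

```bash
python3 -m creep '{"dp":[[0,0,1],[0,0,1.5],[0,0,0.8],[0,-0.5,0],[0,-1,0],[0,-1.5,0],[0,-1.5,0],[0,-1.5,0],[0,-1.5,0],[0,-1,0],[0,-0.4,0],[0,0,0],[0,0,0]],"turn":[[0,0,0],[0,0,0],[0,0,0],[0,0,0],[0,0,0],[0,0,0],[0,0,0],[0,0,0],[0,0,0],[0,0,0],[0,0,0],[0,0,0],[0,0,0]]}'; python3 - <<'E'
from h import *
plan([.5,.071,.075],-89.7)
pics('top','t4',(190,110,330,330),3);pics('side','s4',(200,100,340,270),4)
E
```

```text
time: 9.55
position: [0.4989, 0.0715, 0.1165]
tool_rot: [0.709, -0.705, -0.001, 0.0]
ft_force: [-0.3, -0.3, -2.0]
grip_width: 0.0217
t 9.55 p [0.4989 0.0715 0.1165] q [-0.08  0.53  1.83 -0.    0.78  1.49] w 0.0217 F [-0.3 -0.3 -2. ]
toolx deg -89.69 tilt z [-1.5e-03  1.0e-04 -1.0e+00]
turn deg [0.08 0.01 0.01] then shift cm [ 0.05 -0.11  4.15]
```

View pics/t4c.png

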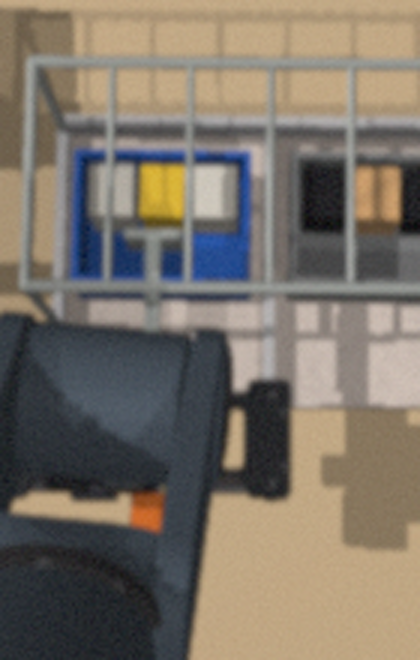

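View pics/s4c.png

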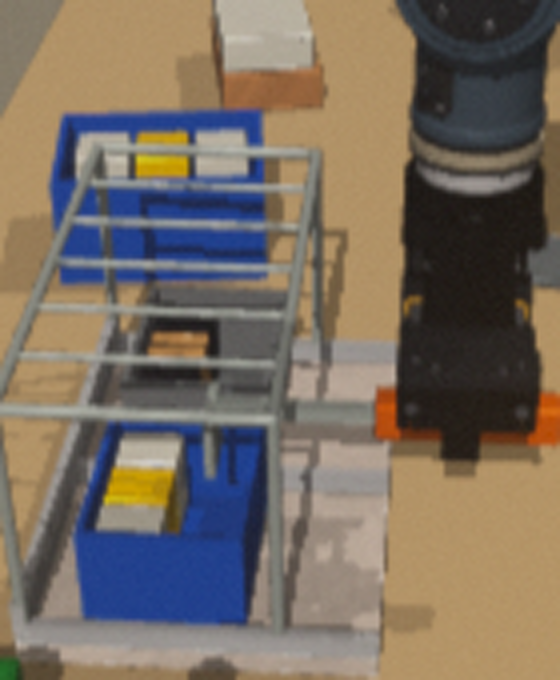

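Blade hangs over the free strip between front wall and cases (side crop (210,450)). I'll lower it.

```bash
python3 -m creep '{"dp":[[0,0,0.5],[0,0,0.8],[0,0,0.8],[0,0,0.8],[0,0,0.8],[0,0,0.4],[0,0,0],[0,0,0]],"turn":[[0,0,0],[0,0,0],[0,0,0],[0,0,0],[0,0,0],[0,0,0],[0,0,0],[0,0,0]]}'; python3 - <<'E'
from h import *
plan([.403,.071,.075],-89.7)
pics('side','s5',(200,100,340,270),4)
E
```

```text
time: 10.45
position: [0.4999, 0.0714, 0.0755]
tool_rot: [0.709, -0.705, -0.0, 0.0]
ft_force: [0.3, -0.1, -2.2]
grip_width: 0.0219
t 10.45 p [0.4999 0.0714 0.0755] q [-0.08  0.61  1.86  0.    0.68  1.49] w 0.0219 F [ 0.3 -0.1 -2.2]
toolx deg -89.7 tilt z [-1.e-04  0.e+00 -1.e+00]
turn deg [0. 0. 0.] then shift cm [-0.01  9.69  0.05]
```

View pics/s5c.png

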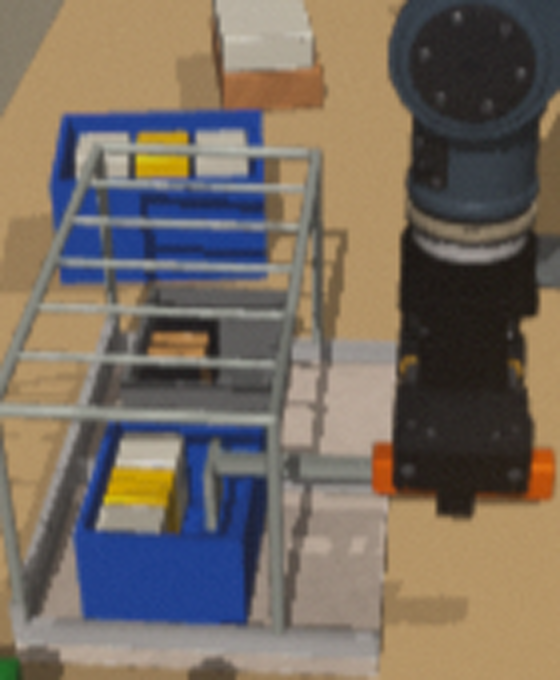

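```bash
python3 -m creep '{"dp":[[0,0.3,0],[0,0.3,0],[0,0.3,0],[0,0.3,0],[0,0.4,0],[0,0.5,0],[0,0.5,0],[0,0.5,0],[0,0.5,0],[0,0.5,0],[0,0.5,0],[0,0.5,0],[0,0.5,0],[0,0.5,0],[0,0.5,0],[0,0.5,0],[0,0.5,0],[0,0.4,0],[0,0.3,0],[0,0.2,0]],"turn":[[0,0,0],[0,0,0],[0,0,0],[0,0,0],[0,0,0],[0,0,0],[0,0,0],[0,0,0],[0,0,0],[0,0,0],[0,0,0],[0,0,0],[0,0,0],[0,0,0],[0,0,0],[0,0,0],[0,0,0],[0,0,0],[0,0,0],[0,0,0]]}'; python3 - <<'E'
from h import *
plan([.403,.071,.075],-89.7)
pics('top','t6',(190,110,330,270),5);pics('side','s6',(200,130,340,280),4)
for c in('top','side'):
  K=cal(c)
  for n in ['hook_tip','blue_tote_front','rack_front_edge']:
    for d in robot.tip_of(n,c): print(c,n,d['confidence'],(K[1].T@(np.array(d['point'])-K[2])).round(4))
E
```

```text
time: 12.5
position: [0.4146, 0.071, 0.0756]
tool_rot: [0.709, -0.705, -0.0, -0.0]
ft_force: [1.7, -0.9, -1.5]
grip_width: 0.0217
t 12.5 p [0.4146 0.071  0.0756] q [-0.1   0.55  2.06  0.    0.53  1.47] w 0.0217 F [ 1.7 -0.9 -1.5]
toolx deg -89.7 tilt z [ 0.  0. -1.]
turn deg [-0.  0.  0.] then shift cm [-0.01  1.16  0.06]
top hook_tip 0.88 [0.5597 0.0695 0.0575]
top hook_tip 0.48 [ 0.6574 -0.0084  0.0017]
top blue_tote_front 0.91 [0.7902 0.333  0.0024]
top blue_tote_front 0.87 [0.5575 0.0721 0.0177]
top blue_tote_front 0.63 [ 0.7416 -0.3017 -0.002 ]
top rack_front_edge 0.68 [ 0.5426 -0.0067  0.0157]
side hook_tip 0.83 [0.5637 0.0736 0.0558]
side blue_tote_front 0.96 [0.7948 0.3337 0.003 ]
side blue_tote_front 0.94 [0.5563 0.0687 0.0175]
side blue_tote_front 0.71 [ 0.7446 -0.3013 -0.001 ]
side rack_front_edge 0.66 [ 0.544  -0.007   0.0126]
```

View pics/t6c.png

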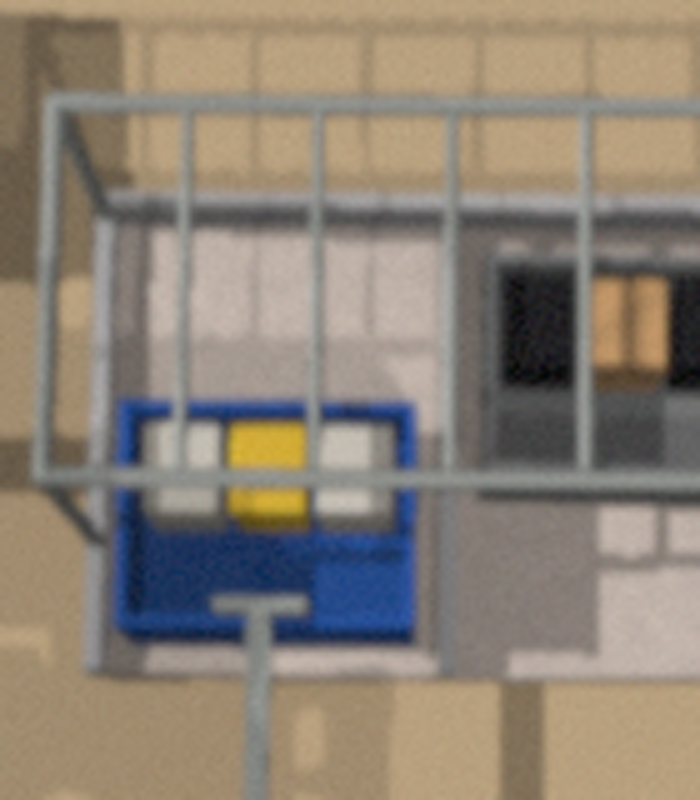

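View pics/s6c.png

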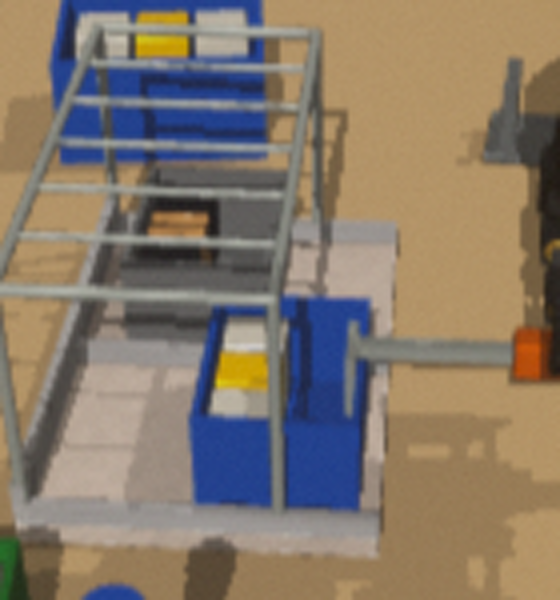

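Tote is following squarely and flat. Its front edge is at top crop y≈640, and the board edge is at y≈673, so about 14 mm remain. I'll draw it 12 mm more, then measure closely.

```bash
python3 -m creep '{"dp":[[0,0.2,0],[0,0.3,0],[0,0.3,0],[0,0.2,0],[0,0.2,0],[0,0,0],[0,0,0]],"turn":[[0,0,0],[0,0,0],[0,0,0],[0,0,0],[0,0,0],[0,0,0],[0,0,0]]}'; python3 - <<'E'
from h import *
plan([.403,.071,.075],-89.7)
pics('top','t7',(195,200,295,255),8);pics('side','s7',(230,190,310,280),7)
for c in('top','side'):
  K=cal(c)
  for n in ['blue_tote_front','rack_front_edge']:
    for d in robot.tip_of(n,c): print(c,n,d['confidence'],(K[1].T@(np.array(d['point'])-K[2])).round(4))
E
```

```text
time: 13.6
position: [0.4022, 0.0709, 0.0755]
tool_rot: [0.709, -0.705, -0.0, 0.0]
ft_force: [0.5, 0.2, -1.9]
grip_width: 0.0215
t 13.6 p [0.4022 0.0709 0.0755] q [-0.1   0.54  2.09 -0.    0.51  1.46] w 0.0215 F [ 0.5  0.2 -1.9]
toolx deg -89.7 tilt z [-1.2e-03  1.0e-04 -1.0e+00]
turn deg [0.07 0.01 0.  ] then shift cm [-0.01 -0.08  0.05]
top blue_tote_front 0.9 [0.5407 0.0717 0.0154]
top blue_tote_front 0.74 [0.7868 0.3336 0.0038]
top blue_tote_front 0.59 [ 7.435e-01 -3.024e-01  7.000e-04]
top rack_front_edge 0.98 [ 0.5425 -0.0095  0.0153]
top rack_front_edge 0.31 [ 0.4451  0.327  -0.0008]
side blue_tote_front 0.74 [0.7961 0.3331 0.002 ]
side blue_tote_front 0.64 [ 0.7434 -0.3022  0.0008]
side blue_tote_front 0.6 [0.5439 0.069  0.0173]
side blue_tote_front 0.44 [ 0.6512 -0.007  -0.0016]
```

View pics/t7c.png

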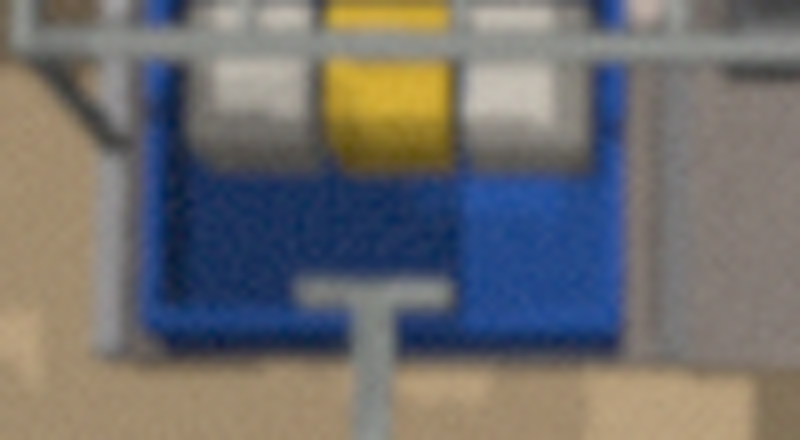

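View pics/s7c.png

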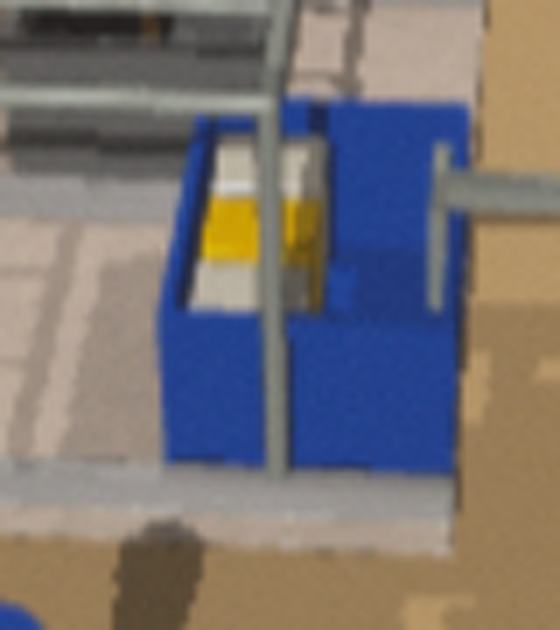

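Tote front is level with the board edge: about 1 px (2 mm) behind in the top crop (y 350 against 358) and flush in the side crop (x≈453). It is square and flat. I'll back the blade off the wall and lift it out.

```bash
python3 -m creep '{"dp":[[0,-0.3,0],[0,-0.4,0],[0,-0.3,0],[0,0,0],[0,0,-0.5],[0,0,-1],[0,0,-1],[0,0,-1],[0,0,-1],[0,0,-1],[0,0,-1],[0,0,-1],[0,0,0],[0,0,0]],"turn":[[0,0,0],[0,0,0],[0,0,0],[0,0,0],[0,0,0],[0,0,0],[0,0,0],[0,0,0],[0,0,0],[0,0,0],[0,0,0],[0,0,0],[0,0,0],[0,0,0]]}'; python3 - <<'E'
from h import *
plan([.4191,-.3493,.15],-96.8)
pics('top','t8',(195,200,295,255),8);pics('side','s8',(200,100,340,280),4)
for c in('top','side'):
  K=cal(c)
  for n in ['blue_tote_front','hook_tip','hook']:
    for d in robot.tip_of(n,c): print(c,n,d['confidence'],(K[1].T@(np.array(d['point'])-K[2])).round(4))
E
```

```text
time: 15.3
position: [0.4128, 0.071, 0.1511]
tool_rot: [0.709, -0.705, 0.0, -0.0]
ft_force: [-0.5, 0.1, -2.3]
grip_width: 0.0217
t 15.3 p [0.4128 0.071  0.1511] q [-0.1   0.38  2.01 -0.    0.75  1.47] w 0.0217 F [-0.5  0.1 -2.3]
toolx deg -89.69 tilt z [ 1.2e-03 -1.0e-04 -1.0e+00]
turn deg [-0.07 -0.    7.11] then shift cm [41.66 -5.6   0.11]
top blue_tote_front 0.86 [0.5427 0.0713 0.0192]
top blue_tote_front 0.82 [0.7859 0.3312 0.0048]
top blue_tote_front 0.75 [ 0.7408 -0.3034 -0.0016]
top blue_tote_front 0.61 [ 0.5408 -0.007   0.0149]
top hook_tip 0.55 [0.5586 0.0722 0.1307]
side blue_tote_front 0.73 [0.5433 0.0681 0.0163]
side blue_tote_front 0.72 [ 7.428e-01 -3.003e-01  7.000e-04]
side blue_tote_front 0.64 [ 0.7965  0.3354 -0.0019]
side blue_tote_front 0.2 [ 0.4147 -0.3552 -0.0009]
side hook_tip 0.8 [0.5629 0.0736 0.1299]
side hook 0.66 [0.4087 0.0727 0.1569]
```

View pics/t8c.png

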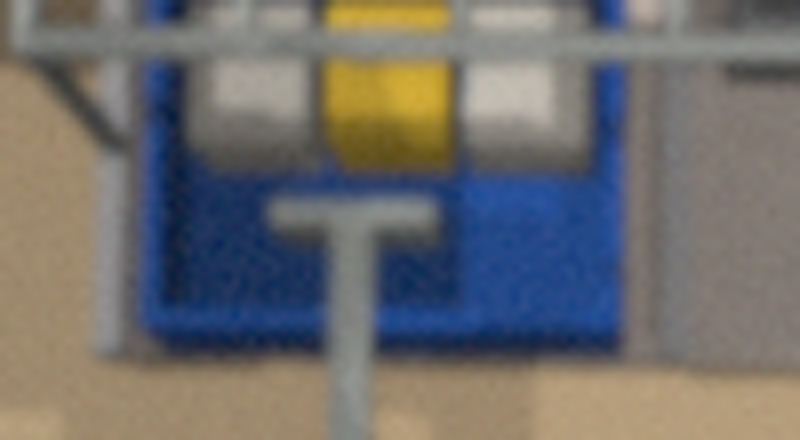

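View pics/s8c.png

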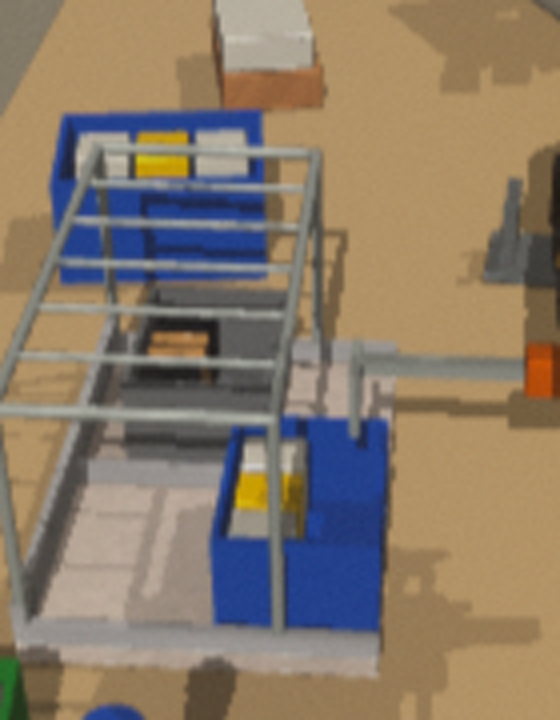

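Hook is clear and the tote did not move. Carrying the hook back over the stand.

```bash
python3 -m creep '{"dp":[[1,0,0],[2,0,0],[3,0,0],[3,0,0],[3,0,0],[3,0,0],[3,0,0],[3,0,0],[3,0,0],[3,0,0],[3,0,0],[3,0,0],[3,0,0],[3,0,0],[2,-0.3,0],[1,-0.3,0],[0,0,0],[0,0,0],[0,0,0],[0,0,0]],"turn":[[0,0,0],[0,0,0],[0,0,0],[0,0,0],[0,0,0],[0,0,0],[0,0,0],[0,0,0],[0,0,0],[0,0,0],[0,0,0],[0,0,0],[0,0,0],[0,0,0],[0,0,0],[0,0,0],[0,0,3.5],[0,0,3.6],[0,0,0],[0,0,0]]}'; python3 - <<'E'
from h import *
plan([.4191,-.3493,.0436],-96.8)
pics('side','s9',(260,60,400,200),5)
for c in('side',):
  K=cal(c)
  for n in ['hook','hook_tip','hook_stand']:
    for d in robot.tip_of(n,c): print(c,n,d['confidence'],(K[1].T@(np.array(d['point'])-K[2])).round(4))
E
```

```text
time: 17.7
position: [0.4207, -0.3485, 0.1503]
tool_rot: [-0.665, 0.747, 0.001, 0.0]
ft_force: [-0.2, 0.2, -2.6]
grip_width: 0.0214
t 17.7 p [ 0.4207 -0.3485  0.1503] q [-0.9   0.52  1.7   0.    0.92  0.79] w 0.0214 F [-0.2  0.2 -2.6]
toolx deg -96.7 tilt z [-6.e-04  8.e-04 -1.e+00]
turn deg [0.04 0.04 0.1 ] then shift cm [ 0.1   0.15 10.67]
side hook 0.57 [ 0.4179 -0.3448  0.1549]
side hook_tip 0.59 [ 0.5658 -0.3651  0.1292]
side hook_tip 0.19 [ 0.679  -0.0909  0.0119]
side hook_stand 0.87 [ 4.138e-01 -3.534e-01 -4.000e-04]
```

View pics/s9c.png

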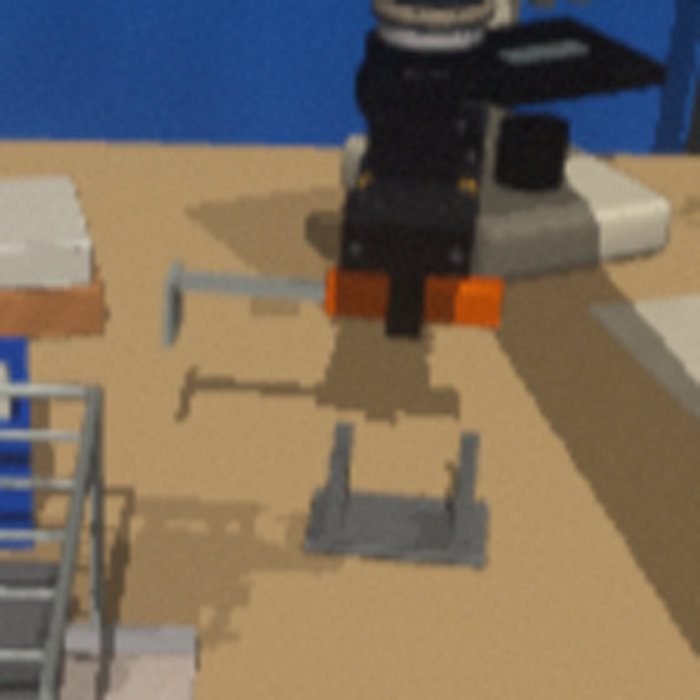

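```bash
python3 -m creep '{"dp":[[0.08,0.12,1],[0,0,1.5],[0,0,1.5],[0,0,1.5],[0,0,1],[0,0,0],[0,0,0],[0,0,0]],"turn":[[0,0,0],[0,0,0],[0,0,0],[0,0,0],[0,0,0],[0,0,0],[0,0,0],[0,0,0]]}'; python3 - <<'E'
from h import *
plan([.4191,-.3493,.0436],-96.8)
pics('side','s10',(280,110,380,190),7)
E
```

```text
time: 18.7
position: [0.4201, -0.3501, 0.0861]
tool_rot: [-0.664, 0.748, -0.001, -0.0]
ft_force: [0.4, 0.1, -1.9]
grip_width: 0.0214
t 18.7 p [ 0.4201 -0.3501  0.0861] q [-0.9   0.62  1.75 -0.    0.77  0.79] w 0.0214 F [ 0.4  0.1 -1.9]
toolx deg -96.79 tilt z [ 9.0e-04 -1.1e-03 -1.0e+00]
turn deg [-0.06 -0.06  0.01] then shift cm [-0.07  0.11  4.25]
```

View pics/s10c.png

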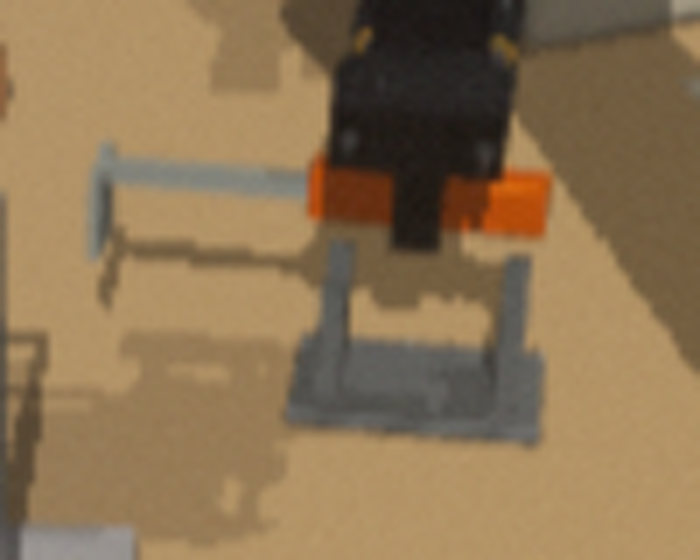

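Handle is aligned above both forks. I'll lower it onto the seats.

```bash
python3 -m creep '{"dp":[[0,0.1,1],[0,0,1],[0,0,0.9],[0,0,0.6],[0,0,0.4],[0,0,0.2],[0,0,0],[0,0,0]],"turn":[[0,0,0],[0,0,0],[0,0,0],[0,0,0],[0,0,0],[0,0,0],[0,0,0],[0,0,0]]}'; python3 - <<'E'
from h import *
plan([.4191,-.3493,.0436],-96.8)
pics('side','s11',(280,110,380,190),7)
E
```

```text
time: 19.55
position: [0.4189, -0.3497, 0.0447]
tool_rot: [-0.664, 0.748, -0.0, -0.0]
ft_force: [-0.7, -0.4, -1.6]
grip_width: 0.0211
t 19.55 p [ 0.4189 -0.3497  0.0447] q [-0.9   0.69  1.77  0.    0.68  0.79] w 0.0211 F [-0.7 -0.4 -1.6]
toolx deg -96.8 tilt z [ 3.e-04 -3.e-04 -1.e+00]
turn deg [-0.02 -0.02  0.  ] then shift cm [-0.04 -0.01  0.11]
```

View pics/s11c.png

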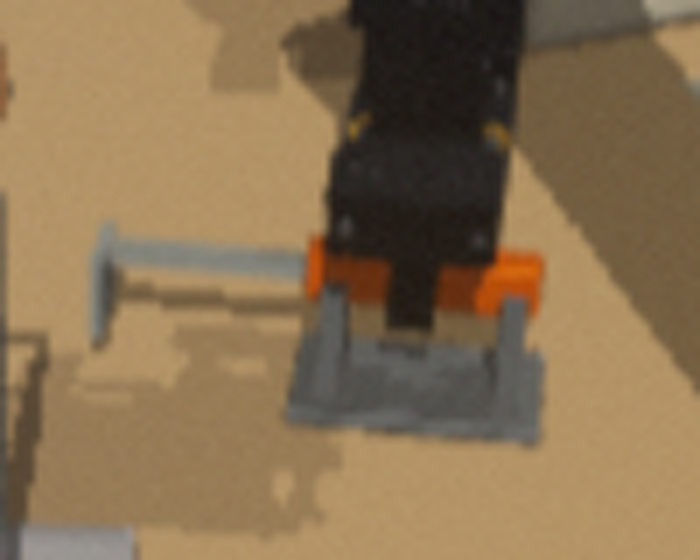

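```bash
python3 -m creep '{"dp":[[0,0,0.1],[0,0,0],[0,0,0]],"turn":[[0,0,0],[0,0,0],[0,0,0]]}'
python3 -m creep '{"dp":[[0,0,0],[0,0,0],[0,0,0],[0,0,0],[0,0,0],[0,0,0],[0,0,0],[0,0,0]],"turn":[[0,0,0],[0,0,0],[0,0,0],[0,0,0],[0,0,0],[0,0,0],[0,0,0],[0,0,0]]}' -1
python3 -m creep '{"dp":[[0,0,-0.5],[0,0,-1],[0,0,-2],[0,0,-2],[0,0,-3],[0,0,-3],[0,0,-3],[0,0,0],[0,0,0]],"turn":[[0,0,0],[0,0,0],[0,0,0],[0,0,0],[0,0,0],[0,0,0],[0,0,0],[0,0,0],[0,0,0]]}' -1
python3 -m creep '{"dp":[[1.5,2,0],[2,3,0],[2,3,0],[2,3,0],[2,3,0],[2,3,0],[1,1,0],[0,0,0],[0,0,0]],"turn":[[0,0,0],[0,0,0],[0,0,0],[0,0,0],[0,0,0],[0,0,0],[0,0,0],[0,0,0],[0,0,0]]}' -1
python3 - <<'E'
from h import *
a=pics('side','s12',(280,110,380,190),7);pics('top','t12')
cv2.imwrite('pics/s12full.png',a[:,:,::-1])
for c in('top','side'):
  K=cal(c)
  for n in ['hook','hook_tip','hook_stand','blue_tote_front','grey_tote','rack_front_edge','water_bottle','white_pot']:
    for d in robot.tip_of(n,c): print(c,n,d['confidence'],(K[1].T@(np.array(d['point'])-K[2])).round(4))
E
```

```text
time: 19.9
position: [0.4188, -0.3496, 0.0437]
tool_rot: [-0.664, 0.748, -0.0, -0.0]
ft_force: [-0.5, 0.8, -2.0]
grip_width: 0.0214
time: 20.7
position: [0.4187, -0.3496, 0.0436]
tool_rot: [-0.664, 0.748, -0.0, 0.0]
ft_force: [-0.1, 0.7, 0.1]
grip_width: 0.0776
time: 21.6
position: [0.4189, -0.3497, 0.1898]
tool_rot: [-0.664, 0.748, -0.001, -0.0]
ft_force: [-0.2, 0.6, 0.4]
grip_width: 0.0868
time: 22.5
position: [0.2257, -0.4515, 0.1879]
tool_rot: [-0.664, 0.748, 0.001, 0.001]
ft_force: [-0.1, 0.2, 0.3]
grip_width: 0.0872
top hook 0.83 [ 0.4132 -0.3488  0.0518]
top hook_tip 0.59 [ 0.5592 -0.3692  0.0299]
top hook_stand 0.68 [ 4.154e-01 -3.498e-01 -2.000e-04]
top blue_tote_front 0.89 [0.5466 0.0714 0.0173]
top blue_tote_front 0.72 [ 0.744  -0.3014 -0.0015]
top blue_tote_front 0.64 [0.7877 0.3346 0.0034]
top grey_tote 0.82 [ 0.6716 -0.0889  0.0174]
top rack_front_edge 0.67 [ 0.5447 -0.007   0.016 ]
top water_bottle 0.72 [ 0.6509  0.3868 -0.0025]
top white_pot 0.96 [0.4473 0.33   0.0045]
side hook 0.56 [ 0.4139 -0.3481  0.0504]
side hook_tip 0.78 [ 0.5655 -0.3672  0.0225]
side hook_tip 0.62 [ 6.529e-01 -5.200e-03 -5.000e-04]
side hook_stand 0.72 [ 0.4175 -0.3503  0.0017]
side hook_stand 0.53 [0.5441 0.0667 0.0155]
side hook_stand 0.52 [ 0.5434 -0.0063  0.0134]
side blue_tote_front 0.96 [0.5458 0.0685 0.0171]
side blue_tote_front 0.93 [ 7.416e-01 -3.013e-01 -3.000e-04]
side blue_tote_front 0.93 [0.7939 0.3338 0.001 ]
side grey_tote 0.82 [ 0.6768 -0.0889  0.0141]
side rack_front_edge 0.73 [ 0.5418 -0.007   0.0149]
side water_bottle 0.67 [0.646  0.383  0.0016]
side white_pot 0.93 [ 0.4456  0.3316 -0.0006]
side white_pot 0.64 [ 0.413  -0.3501 -0.0015]
side white_pot 0.45 [ 0.6513 -0.0069 -0.0017]
```

View pics/s12c.png

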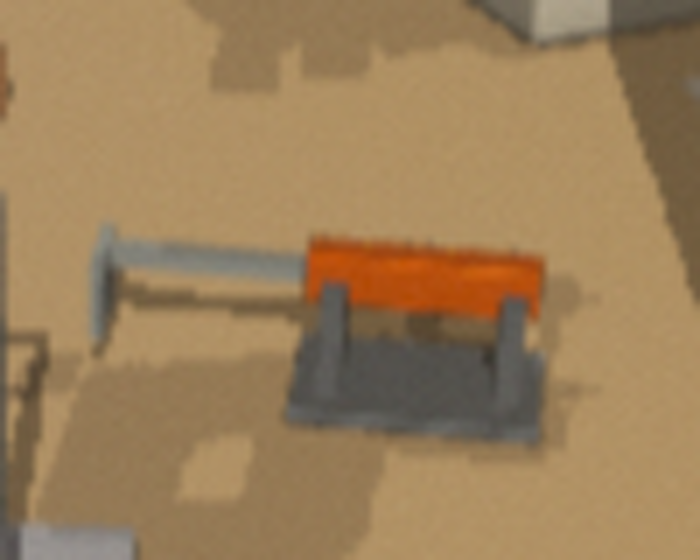

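View pics/t12.png

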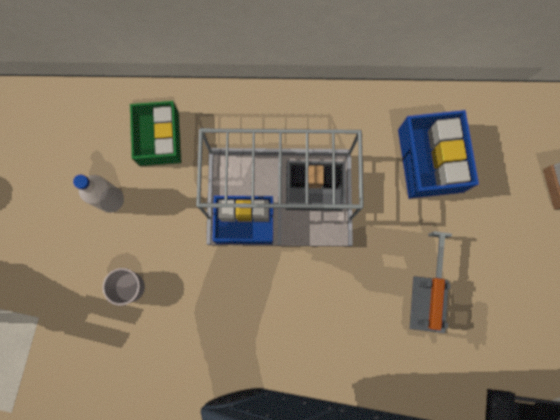

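The hook lies in both forks as before. Side picture: the handle's left end is at x≈324 now and was at x≈324 at the start. The tote is flush with the board and the bystanders have not moved. Handing in.

```bash
python3 -c "
from rig import robot
print(robot.hand_in())"
```

```text
the job is handed in; nothing more can be done
None
```

The blue tote has been drawn forward with the drag hook until its front is level with the board's front edge. The hook is back in both forks of its stand, blade pointing the same way as before. I handed the job in at about 23 s of the 62 s allowed, and `hand_in` gave no verdict.

- **Tote position:** the last network readings put its front at x 0.546–0.547 m and the board edge at 0.542–0.545 m. Pixel measurement showed the tote about 2 mm behind the edge. It looked square and flat, and its position did not change when I lifted the hook out.
- **Hook:** its handle sits within about 1 px of where it started in the side picture.
- **Other things:** the grey tote, bottle and pot read within about 3 mm of their starting positions, which is within the detector's noise.
- **Forces:** the wrist force stayed at a few newtons in every reading I took.
- **Disagreements:** just after the pull, the two cameras' tote-front readings differed by about 3 mm. Two readings also gave a hook-tip position that was off by several millimetres. No check failed.

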